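Shuttle a tube rack to the reader's click stop

TASK

Push the shuttle along its rail until its roller clicks into the notch in front of the code reader and stays there; then press the reader's button fully down and let go. Do not touch or lift the tube rack riding on the shuttle, do not press the button before the shuttle is in the notch, and leave the other things on the bench where they are.

Things in the scene. Friction and masses are not known exactly. Their poses are not given: they have to be found in the camera images.
- rail: Straight aluminium rail screwed to the bench, 600 mm long, 34 mm wide, 25 mm high, with a grey end block (90 mm wide, 16 mm thick, 30 mm high) at each end. Origin: centre of its underside, on the bench. It runs along its own y; its +x side is the far side from the robot, where the reader stands.
- shuttle: Aluminium carriage sliding along the rail's +y from its start (no way back; 360 mm forward, past the notch), drag about 0.7 N, 0.45 kg. Axes of the rail; origin on the bench under mid-deck. Deck 96 mm (x) by 120 mm (y), top at z = 40 mm, 8 mm lips. Push plate at its -y end: 96 mm wide, z = 28 to 80 mm, 6 mm thick, outer face at y = -66 mm. Starts 140 to 310 mm short of the notch.
- push_face (a point): Centre of the outer (-y) face of the shuttle's push plate, on the shuttle's centre line, 62 mm above the bench; push here towards +y. Axes of the shuttle. The plate's free area reaches 18 mm above and 34 mm below this point.
- nose (a point): Rest position of the sprung steel roller (12 mm diameter) on the shuttle's far (+x) flank: 58 mm in x from the shuttle's centre line, at mid-length (66 mm in y ahead of the push face), 34 mm high. Axes of the shuttle.
- notch (a point): Where the nose stands in the detent: midway between the two steel dowels (20 mm diameter, 22 mm apart along y) on the reader's foot. Axes of the rail. Some 22 mm before it the push rises to 6 to 8 N, then eases to nothing by the crest, 11 mm before it; 5 to 9 mm before it the shuttle snaps in by itself, centred within 1 mm, ahead of the finger. 5 to 8 N more carries it out past the second dowel.
- reader: Code reader fixed beside the rail's far side: white housing 60 mm (x) by 76 mm (y), top at z = 96 mm, dark window towards the rail, steel foot with the two dowels. Axes of the rail, its origin on the bench at the rail's centre line, level with the notch.
- read (a joint): The reader's push button, a round black cap 28 mm across pointing up in a grey housing on top of the reader. 0 = up, 0.006 = fully down (m). Springs back; about 5 N for the full 6 mm.
- read_top (a point): Centre of the button cap's upper face, 118 mm above the bench when up; moves with the cap.
- rack: Pink rack with capped microtubes, 66 x 104 mm, 40 mm high, loose on the shuttle's deck within the lips; origin under its centre. Not to be touched. Mass about 0.18 kg. Its top is 80 mm above the bench.
- spare_rack: A second such rack, loose on the bench beside the far side of the rail's -y end. Bystander; origin under its centre.
- wash_bottle: White bottle, 60 mm diameter, 150 mm tall, on the far side of the rail. Bystander; origin under its centre.
- tip_box: Pipette tip box, 85 x 120 mm, 67 mm high, beyond the rail's +y end. Bystander; origin under its centre.
- petri_stack: Stack of clear dishes, 90 mm diameter, 41 mm high, far side. Bystander; origin under its centre.
- pipette: Pipette lying on the bench on the far side, 265 mm long along its y, 26 mm high. Bystander; origin under the front end of its black handle.
- marker: Marker pen lying close to the rail on the robot's side, 130 mm long along its y, 14 mm high. Bystander; origin under its middle.
- tube: Blue-capped tube standing on its cap, 29 mm diameter, 82 mm tall, close to the rail on its far side. Bystander; origin under its centre.
There are look-alikes about, which are no part of the job. What is shaped like the reader but yellow is not meant.

How it is judged:
By the outcome, as a careful person would: the job done as asked, in the order asked, and still so for the second after the job is handed in, with the robot touching nothing.
It also fails if it takes over 51 s, if anything falls off the work surface, if the arm or the gripper's body presses on something with over 40 N, if the wrist force passes 120 N, or if a joint passes its speed limit or range.

ROBOT

A 7-joint arm with a two-finger parallel gripper is mounted at the origin on the work surface. World frame = base frame: x ahead of the robot, y to its left, z up, the work surface at z = 0. Lengths are in m, angles in rad, forces in N, time in s.
With the tool pointing down it reaches from about 0.4 to 0.85 m from the base axis. Payload 10.4 kg.
Tool frame: the origin (TCP) lies where the fingers leave the gripper's body, on its centre line; the fingertips stand 73 mm ahead of it and the grasp point (between the pads) lies 54 mm ahead of it; z points along the fingers, y is the line along which they close (so a half turn about z gives the same grasp; the last joint's range is limited). The gripper opens to 85 mm and grips with 20 to 120 N. Pads are 22 mm wide; open, the fingers measure 114 mm over their backs; the gripper's body (76 mm by 85 mm) begins 54 mm behind the grasp point. The pads swing forward as they close: fully open they stand 13 mm farther back than shut.
Start: joints at [1.154, 0.332, -0.065, 1.46, 0.022, 1.35, -0.088], TCP at [0.24, -0.577, 0.304] pointing down, gripper open.
Joint ranges: [-2.6, 2.6], [-0.5, 2.12], [-1.47, 1.34], [0.16, 2.42], [-1.27, 4.41], [0.06, 2.06], [-2.6, 2.6]. Speed limits (rad/s): [2.22, 2.22, 2.79, 2.79, 3.14, 3.14, 3.14].

INTERFACE

Orientations are given as a unit quaternion [x, y, z, w].
In Python, from workcell import manip, camera gives the robot as it stands. The module is installed in compiled form; this text tells all that it offers.
- The arm moves only by the shell command python3 -m creep 'ROWS' [OPENING] [FORCE]. ROWS is JSON, a list of rows, each a list of 2 entries, a list of its own where there are three numbers: the shift along the tool's x, y, z in mm, then the turn about the tool's z in rad. In form: [[[tx, ty, tz], twist], ...]. A call has 1 to 5 rows; each row is the pose to reach, as a shift and turn from the pose commanded when the call began, along the tool's axes at that moment; what a row does not reach only later rows make up. A row lasts 1/12 s, in which the tool goes at most 41.7 mm and 7.16 degrees, less where a joint would pass 70% of its speed; a pose out of reach is approached as far as the arm can. A call with a gripper value outside its range is refused whole. OPENING is the opening, from 0 (shut) to 1 (fully open), set as the call begins (- or left out, the last holds). The fingers move at their own pace and stop on an object; FORCE is the grip in N (left out, the last holds). Time passes only in rows, so rows that repeat a pose let the fingers close. It gives the time, the measured TCP pose, the force, the opening and the grip force at its end, in the units of the state.
- manip.get_obs(): the state, without advancing time (a new reading comes with each control period).
- camera(name): name is "scene" or "top"; returns a dict with "pixels" (400x640x3 uint8, red, green, blue), "z_map" (400x640 float32, m along the optical axis (not along the pixel's ray), 0 where there is no reading), "fx", "fy", "cx", "cy" (pixels), "extrinsics" (4x4, takes a point from world to camera coordinates). Camera axes: x right, y down, z forward; pixel columns grow to the right and rows downward; lengths in m; the calibration is good to about 2 mm. A picture is of the moment at which its call begins.
- manip.hand_in(): hands the job in; it is judged then, once.
The state is a dict: "clock": time; "joint_pos": joint angles; "joint_velocities": joint speeds; "tau": joint torques, N m; "position": TCP position; "ee_rot": TCP orientation; "ft_force": force on the tool from outside, world axes, zero at the start; "torque": the same for the moment, N m; "grip_width": opening from 0.0 (shut) to 1.0 (fully open); "grasp_force": force on a finger pad.
Only numpy, scipy, OpenCV 4.12 (cv2) and the standard library are available. Lean on these libraries where they do the work, as an engineer would, in place of code of your own. Each camera call takes 0.05 s, during which the arm holds its last target. There are 200 camera calls.

## Working session

There is one attempt and no reset: what is moved stays moved. The work goes in short steps, Python scripts to look and compute and a shell command to move; the robot and the scene stay as the last step left them, time stands still between calls to the robot, and variables do not carry over. Pictures are saved under pics/ and viewed, at most 13 in all, crops included, and the job is handed in when it is done.

```bash
mkdir -p pics; cat > h.py <<'E'
import numpy as np, cv2
from workcell import manip, camera
def snap(name, fn=None):
    c=camera(name); np.savez(f'{name}.npz',**c)
    if fn: cv2.imwrite(f'pics/{fn}.png',cv2.cvtColor(c['pixels'],cv2.COLOR_RGB2BGR))
    return c
def ray(c,u,v):
    T=np.array(c['extrinsics']); R,t=T[:3,:3],T[:3,3]
    d=R.T@np.array([(u-c['cx'])/c['fx'],(v-c['cy'])/c['fy'],1]); return -R.T@t,d
def onplane(c,u,v,z):
    o,d=ray(c,u,v); return o+d*(z-o[2])/d[2]
def world(c):
    z=c['z_map']; v,u=np.mgrid[:z.shape[0],:z.shape[1]]
    p=np.stack([(u-c['cx'])/c['fx']*z,(v-c['cy'])/c['fy']*z,z],-1)
    T=np.array(c['extrinsics']); return (p-T[:3,3])@T[:3,:3]
def proj(c,p):
    T=np.array(c['extrinsics']); q=T[:3,:3]@np.array(p)+T[:3,3]
    return c['fx']*q[0]/q[2]+c['cx'],c['fy']*q[1]/q[2]+c['cy']
E
python3 - <<'E'
from h import *
snap('scene','scene0'); c=snap('top','top0'); print(c['extrinsics'],c['fx'])
s=manip.get_obs(); print(s)
E
```

```text
[[-0.00904153 -0.99970764  0.02242492  0.10358609]
 [-0.99039556  0.00585866 -0.13813872  0.51084021]
 [ 0.13796696 -0.02345852 -0.99015899  0.96800506]
 [ 0.          0.          0.          1.        ]] 394.1670038012671
{'clock': 0.1, 'joint_pos': array([ 1.15438449,  0.33279937, -0.06468659,  1.46085359,  0.02159487,
        1.34988557, -0.0885086 ]), 'joint_velocities': array([-0.00136967, -0.00172205, -0.00080616, -0.00188421,  0.00068191,
       -0.00124324,  0.00259353]), 'tau': array([ 1.18232922e-03, -6.26745486e+01,  4.88965726e-02, -3.92432106e+01,
        1.62481237e-02,  6.79163000e-03,  2.13362460e-05]), 'position': array([ 0.23972343, -0.57693965,  0.30320299]), 'ee_rot': array([ 9.80676713e-01,  1.95634338e-01, -1.49409775e-04, -6.07290322e-04]), 'ft_force': array([-0.55000772,  1.11534246, -0.10606552]), 'torque': array([-0.05030089,  0.03669291, -0.032101  ]), 'grasp_force': 0.0, 'grip_width': 1.0017882705294374}
```

View pics/top0.png

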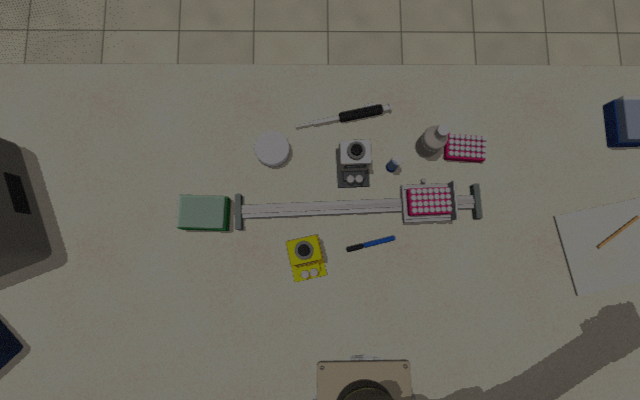

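View pics/scene0.png

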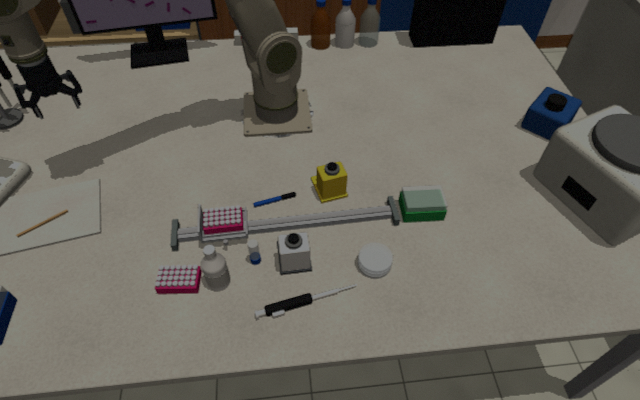

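Top view: the shuttle with the pink rack is at (428,202) and its push plate at about (454,201). The roller is at (423,182). The white reader is at (355,152) with dowels at about (350,180) and (359,179). The yellow look-alike at (305,252) is on the robot's side of the rail, so it isn't the one meant. The white one on the far side fits the description. I'll measure and confirm in one crop.

```bash
python3 - <<'E'
from h import *
c=dict(np.load('top.npz')); W=world(c)
im=cv2.cvtColor(c['pixels'],cv2.COLOR_RGB2BGR)
cv2.imwrite('pics/crop1.png',cv2.resize(im[125:225,330:490],None,fx=5,fy=5,interpolation=cv2.INTER_CUBIC))
hsv=cv2.cvtColor(im,cv2.COLOR_BGR2HSV)
# rail top: depth height ~25mm in the free stretch
Z=W[...,2]; box=np.zeros(Z.shape,bool); box[185:230,248:396]=1
m=box&(abs(Z-.025)<.006); P=W[m]; vx,vy,x0,y0=cv2.fitLine(P[:,:2].astype(np.float32),cv2.DIST_HUBER,0,.01,.01).ravel()
print('rail dir',vx,vy,'pt',x0,y0,'angle from +y',np.arctan2(-vx*np.sign(vy),abs(vy)),P[:,2].mean())
for n,u0,u1 in(('L',234,246),('R',472,484)):
    b=np.zeros(Z.shape,bool); b[180:235,u0:u1]=1; q=W[b&(abs(Z-.03)<.005)]; print('block',n,np.median(q,0),np.ptp(q,0))
b=np.zeros(Z.shape,bool); b[175:225,445:465]=1; q=W[b&(Z>.065)&(Z<.09)]; print('plate',q.mean(0),q.min(0),q.max(0),len(q))
for n,(u,v),z in(('dowelA',(350,180),.034),('dowelB',(359,179.5),.034),('roller',(423,182),.036),('cap',(356,150),.118)):
    print(n,onplane(c,u,v,z),W[int(v),int(u)])
b=np.zeros(Z.shape,bool); b[135:170,335:375]=1
q=W[b&(abs(Z-.118)<.006)]; print('cap depth',q.mean(0),np.ptp(q,0),len(q))
q=W[b&(abs(Z-.096)<.006)]; print('housing',(q.min(0)+q.max(0))/2,np.ptp(q,0))
E
```

```text
rail dir 0.037380762 -0.9993011 pt 0.49489787 0.10156075 angle from +y 0.037389476 0.024376038921702835
block L [0.48718994 0.3121308  0.03108954] [0.08717428 0.02627452 0.0092381 ]
block R [ 0.51138462 -0.29972859  0.0302997 ] [0.0886083  0.02458525 0.00985715]
plate [ 0.50612635 -0.21635073  0.07705097] [ 0.46045533 -0.23101772  0.06505187] [ 0.55469432 -0.19753188  0.08496867] 343
dowelA [0.56478995 0.02767799 0.034     ] [0.5631002  0.0285216  0.04276082]
dowelB [0.56598695 0.00449593 0.034     ] [0.56524604 0.00572112 0.04447792]
roller [ 0.55829101 -0.16001524  0.036     ] [ 0.55753106 -0.15885137  0.04007033]
cap [0.62100266 0.0201211  0.118     ] [0.62067033 0.0202595  0.11921928]
cap depth [0.62342035 0.01905573 0.11850464] [0.031969   0.03294572 0.01075389] 109
housing [0.62438781 0.01836699 0.09620997] [0.06264407 0.07630703 0.01127937]
```

View pics/crop1.png

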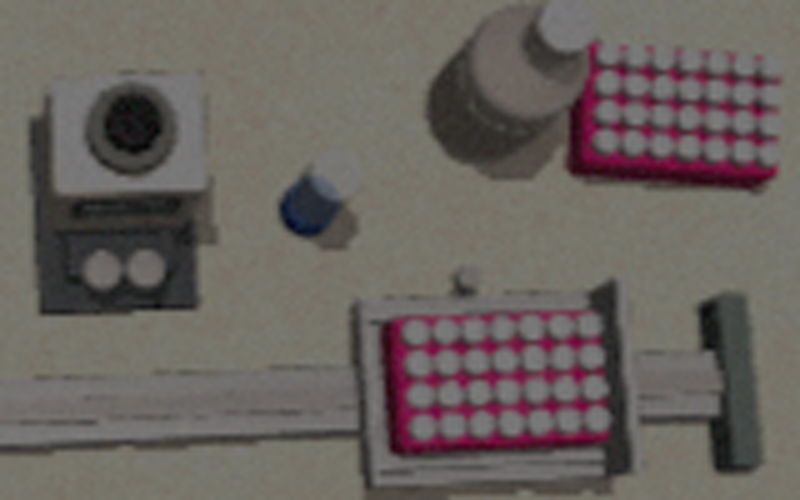

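Crop: the white reader at (355,152) has two dowels at about (350,179) and (359,179), facing the rail, which confirms it. The roller is at (423,181) and the plate top's outer edge is at about column 457. The travel to the notch is about 0.177 m, and the push face is near (0.507,-0.228). The cap height (0.118), dowel pitch (23 mm) and housing size all agree with the description.

I'll close the gripper and fly to a point behind the plate, high up.

```bash
python3 -m creep '[[[36,-15,0],0.07],[[71,-30,0],0.14],[[107,-46,0],0.21],[[142,-61,0],0.28],[[178,-76,0],0.356]]' 0 60
python3 -m creep '[[[28,-27,0],0],[[56,-53,0],0],[[84,-80,0],0],[[112,-106,0],0],[[140,-133,0],0]]'
python3 -m creep '[[[0,0,0],0],[[0,0,0],0],[[0,0,0],0]]'
python3 - <<'E'
from h import *
snap('top'); c=snap('scene','scene1'); im=cv2.imread('pics/scene1.png'); cv2.imwrite('pics/crop2.png',cv2.resize(im[130:310,130:330],None,fx=3,fy=3,interpolation=cv2.INTER_CUBIC))
s=manip.get_obs();p=s['position'];q=s['ee_rot'];print(p,q,2*np.arctan2(q[1],q[0]),s['ft_force'])
E
```

```text
clock: 0.52
position: [0.3758, -0.4371, 0.3037]
ee_rot: [1.0, 0.017, -0.0, -0.0]
ft_force: [1.6, -0.8, 0.6]
grip_width: 0.299
grasp_force: 0.0
clock: 0.93
position: [0.5108, -0.299, 0.3037]
ee_rot: [1.0, 0.019, -0.0, -0.0]
ft_force: [1.0, -0.6, -0.1]
grip_width: 0.001
grasp_force: 0.0
clock: 1.18
position: [0.5095, -0.3008, 0.3035]
ee_rot: [1.0, 0.019, -0.0, 0.0]
ft_force: [-1.3, -0.0, -0.1]
grip_width: -0.001
grasp_force: 0.0
[ 0.50891074 -0.30185834  0.30370804] [ 9.99842040e-01  1.77684998e-02 -3.68467196e-04  1.98016200e-04] 0.03553887284252206 [-1.12066739  0.68149966  0.6503899 ]
```

View pics/crop2.png

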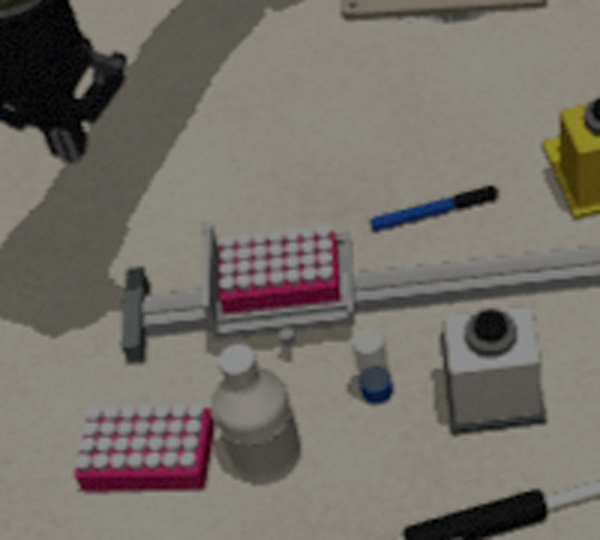

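The crop shows the shuttle unmoved with its plate at (212,270), and nothing in the gap behind the plate. The gripper is still high at upper left. I'll descend behind the plate.

```bash
python3 -m creep '[[[0,0,36],0],[[0,0,72],0],[[0,0,108],0],[[0,0,144],0],[[0,0,180],0]]'
python3 -m creep '[[[0,0,0],0],[[0,0,0],0]]'
python3 - <<'E'
from h import *
c=snap('scene','scene2'); im=cv2.imread('pics/scene2.png'); cv2.imwrite('pics/crop3.png',cv2.resize(im[130:310,130:330],None,fx=3,fy=3,interpolation=cv2.INTER_CUBIC))
t=snap('top'); s=manip.get_obs();p=s['position'];print(p,s['ft_force'])
for z in (.05,.123): print(proj(c,[p[0],p[1],z]))
E
```

```text
clock: 1.7
position: [0.5088, -0.302, 0.1226]
ee_rot: [1.0, 0.018, 0.0, 0.0]
ft_force: [1.1, -1.2, -0.6]
grip_width: 0.001
grasp_force: 0.0
clock: 1.87
position: [0.5085, -0.3011, 0.1231]
ee_rot: [1.0, 0.018, -0.002, -0.001]
ft_force: [-0.1, -0.1, 1.8]
grip_width: -0.003
grasp_force: 0.0
[ 0.51072087 -0.30166063  0.12644809] [0.11315314 0.0067762  0.38448844]
(np.float64(171.90792866461564), np.float64(227.1016281966675))
(np.float64(165.05237677657254), np.float64(210.17521990295054))
```

View pics/crop3.png

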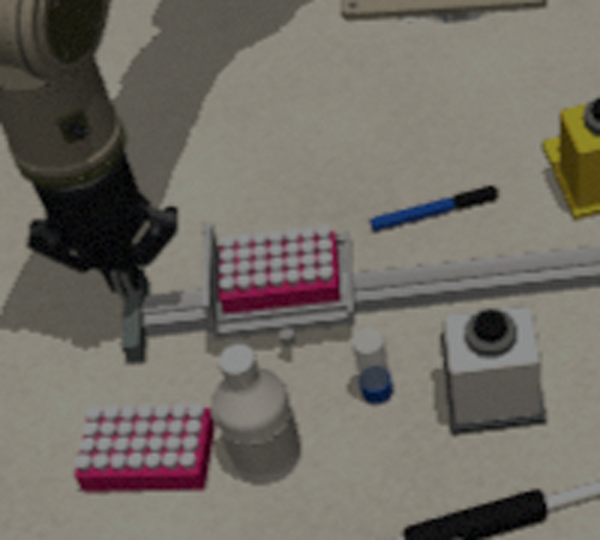

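The shut fingertips sit just behind the plate. The finger knuckles bulge about 60 mm along the rail and would hang over the rack. I'll turn the tool by a quarter so they lie across the rail, with tool x pointing along the push.

```bash
for i in 1; do
python3 -m creep '[[[0,0,0],-0.11],[[0,0,0],-0.22],[[0,0,0],-0.33],[[0,0,0],-0.44],[[0,0,0],-0.55]]' | tail -0
python3 -m creep '[[[0,0,0],-0.11],[[0,0,0],-0.22],[[0,0,0],-0.33],[[0,0,0],-0.44],[[0,0,0],-0.55]]' | tail -0
python3 -m creep '[[[0,0,0],-0.11],[[0,0,0],-0.22],[[0,0,0],-0.33],[[0,0,0],-0.44],[[0,0,0],-0.47]]' | tail -0
python3 -m creep '[[[0,0,0],0],[[0,0,0],0],[[0,0,0],0]]'; done
python3 - <<'E'
from h import *
c=snap('scene','scene3'); im=cv2.imread('pics/scene3.png'); cv2.imwrite('pics/crop4.png',cv2.resize(im[130:310,130:330],None,fx=3,fy=3,interpolation=cv2.INTER_CUBIC))
s=manip.get_obs();q=s['ee_rot'];p=s['position'];a=2*np.arctan2(q[1],q[0])
print(p,q,'tool x angle',a,'s',p@[-.038,.9993,0],'lat off centre line',(p[:2]-[.4949,.1016])@[.9993,.038],s['joint_pos'],s['ft_force'])
E
```

```text
clock: 3.47
position: [0.5104, -0.3011, 0.1254]
ee_rot: [0.695, 0.719, -0.0, 0.001]
ft_force: [-0.4, -0.5, 0.4]
grip_width: 0.005
grasp_force: 0.0
[ 0.51025598 -0.30092867  0.12500879] [ 6.94465583e-01  7.19525420e-01 -4.83036945e-05  8.49951762e-04] tool x angle 1.6062381558589787 s -0.3201077503181871 lat off centre line 4.914042165274704e-05 [ 0.88022636  0.47798691 -0.52738152  1.7156842   0.27584009  1.02072097
  0.29187859] [0.30703461 0.01389156 0.20994584]Exception ignored on flushing sys.stdout:
BrokenPipeError: [Errno 32] Broken pipe
Exception ignored on flushing sys.stdout:
BrokenPipeError: [Errno 32] Broken pipe
Exception ignored on flushing sys.stdout:
BrokenPipeError: [Errno 32] Broken pipe
```

View pics/crop4.png

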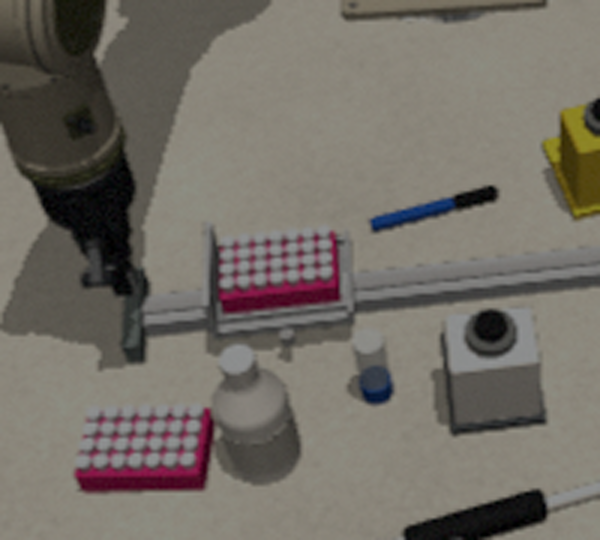

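The knuckles now lie across the rail, the tool is on the centre line, and nothing has moved. I'll advance to contact, then push gently to about 35 mm short of the notch.

```bash
python3 -m creep '[[[10,0,0],0],[[22,0,0],0],[[34,0,0],0],[[44,0,0],0],[[50,0,0],0]]' 
python3 -m creep '[[[4,0,0],0],[[8,0,0],0],[[12,0,0],0],[[16,0,0],0],[[20,0,0],0]]'
python3 - <<'E'
from h import *
t=snap('top')
W=world(t);Z=W[...,2];S=W@[-.038,.9993,0]; b=np.zeros(Z.shape,bool); b[170:230,380:440]=1
hsv=cv2.cvtColor(t['pixels'],cv2.COLOR_RGB2HSV); m=(hsv[...,0]>155)&(hsv[...,1]>120)&(abs(W[...,0]-.505)<.06)&(Z>.04)
print('rack s range',S[m].min(),S[m].max()); s=manip.get_obs();print(s['position']@[-.038,.9993,0],s['ft_force'])
E
```

```text
clock: 3.93
position: [0.5082, -0.2479, 0.124]
ee_rot: [0.693, 0.721, 0.0, -0.0]
ft_force: [0.7, -1.1, -0.4]
grip_width: 0.004
grasp_force: 0.0
clock: 4.35
position: [0.5073, -0.2307, 0.1239]
ee_rot: [0.694, 0.72, -0.0, 0.0]
ft_force: [-0.2, -1.1, 0.5]
grip_width: -0.002
grasp_force: 0.5
rack s range -0.22506426457811765 0.8080949055904232
-0.24872379155270438 [ 0.62050868  0.77920823 -0.3616784 ]
```

```bash
python3 -m creep '[[[6,0,0],0],[[13,0,0],0],[[20,0,0],0],[[28,0,0],0],[[36,0,0],0]]' | grep -E 'pos|force'
python3 -m creep '[[[8,0,0],0],[[16,0,0],0],[[24,0,0],0],[[32,0,0],0],[[40,0,0],0]]' | grep -E 'pos|force'
python3 -m creep '[[[8,0,0],0],[[16,0,0],0],[[24,0,0],0],[[30,0,0],0],[[36,0,0],0]]' | grep -E 'pos|force'
python3 -m creep '[[[2,0,0],0],[[3,0,0],0],[[4,0,0],0]]' | grep -E 'pos|force'
python3 - <<'E'
from h import *
t=snap('top','top5'); im=cv2.imread('pics/top5.png'); cv2.imwrite('pics/crop5.png',cv2.resize(im[125:225,320:480],None,fx=5,fy=5,interpolation=cv2.INTER_CUBIC))
s=manip.get_obs();p=s['position'];print(p@[-.038,.9993,0],(p[:2]-[.4949,.1016])@[.9993,.038],s['ft_force'])
E
```

```text
position: [0.5059, -0.1936, 0.1239]
ft_force: [0.3, -1.0, 1.0]
grasp_force: 0.6
position: [0.5044, -0.1538, 0.1239]
ft_force: [-0.6, -1.3, 1.2]
grasp_force: 0.6
position: [0.5031, -0.1179, 0.1239]
ft_force: [-0.9, -1.2, 0.3]
grasp_force: 0.6
position: [0.5031, -0.1147, 0.1239]
ft_force: [0.2, -0.0, 0.3]
grasp_force: 0.4
-0.13366209133003887 -2.846453982762072e-05 [ 0.60092965  0.41706775 -1.27356152]
```

View pics/crop5.png

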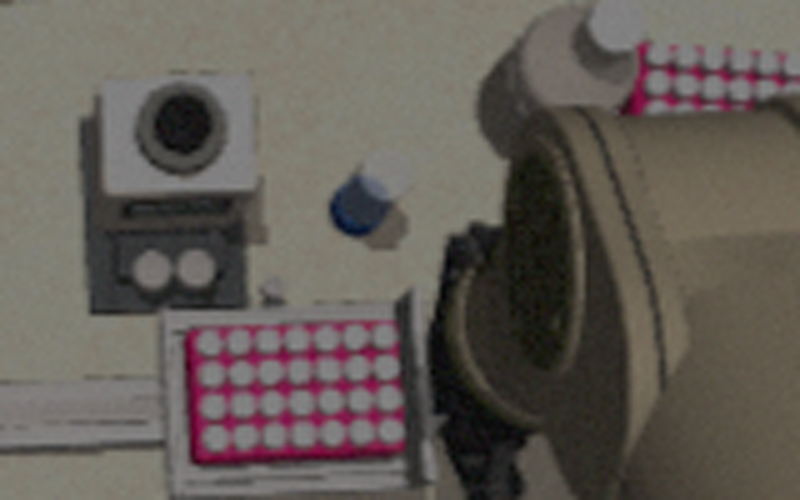

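The crop shows the roller at (273,285), i.e. original (374.6,182), and the dowels at (152,269) and (195,269), i.e. (350.4,178.8) and (359,178.8). The plate and rack look fine. Next I'll compute the remaining travel.

```bash
python3 - <<'E'
from h import *
c=dict(np.load('top.npz')); g=cv2.cvtColor(c['pixels'],cv2.COLOR_RGB2GRAY); hs=cv2.cvtColor(c['pixels'],cv2.COLOR_RGB2HSV)
d=np.array([-.038,.9993,0]); W=world(c)
def cen(r0,r1,c0,c1,th):
    m=(g[r0:r1,c0:c1]>th).astype(np.uint8); n,l,st,ce=cv2.connectedComponentsWithStats(m)
    return [(ce[i]+[c0,r0],int(st[i,4]),np.median(W[r0:r1,c0:c1][l==i],0)) for i in range(1,n) if st[i,4]>4]
for nm,a in(('dowels',(174,184,345,365,g[178,350]-25)),('roller',(178,185,369,380,110))):
    for ce,n,w in cen(*a): print(nm,ce,n,w,'s depth',w@d,*[ (z,round(float(onplane(c,*ce,z)@d),4)) for z in(.036,.040,.044)])
for ce,n,w in cen(178,185,369,380,float(np.median(g[178:185,369:380]))+15): print('r2',ce,n,w@d)
print(g[178:187,369:381])
E
```

```text
dowels [349.97560976 178.41463415] 41 [0.56777182 0.02855675 0.04305478] s depth 0.006961432926299502 (0.036, 0.0062) (0.04, 0.0066) (0.044, 0.0071)
dowels [358.80952381 178.07142857] 42 [0.56788302 0.00565381 0.04269818] s depth -0.01592970568972615 (0.036, -0.0165) (0.04, -0.016) (0.044, -0.0155)
roller [374.66666667 180.66666667] 60 [ 0.56793876 -0.03788832  0.00228452] s depth -0.05944347403133232 (0.036, -0.0568) (0.04, -0.0561) (0.044, -0.0555)
[[ 94 125 124 123 125 126 124 122 124 128 125 124]
 [ 92 128 126 124 122 123 124 123 125 126 125 124]
 [ 98 123 127 124 120 117 113 122 122 126 124 127]
 [ 94 125 126 121 110 113 110 116 121 124 125 129]
 [ 92 127 115 102 114 119 112 115 120 127 127 126]
 [ 89 125 113  84 100 112 113 114 123 127 129 127]
 [ 78 111 125 101  60  77  83 101 125 126 125 127]
 [ 75 108 117  84  56  59  62  73 108 127 128 126]
 [ 84 111 114  98  85  95  96 105 117 122 124 122]]
```

About 51 mm remain, consistent with the initial estimate. I'll push 26 mm, then go in fine steps watching the force.

```bash
F="pos|ft_force"
python3 -m creep '[[[5,0,0],0],[[10,0,0],0],[[15,0,0],0],[[20,0,0],0],[[24,0,0],0]]' | grep -E $F
python3 -m creep '[[[1,0,0],0],[[2,0,0],0],[[3,0,0],0]]' | grep -E $F
python3 -m creep '[[[1,0,0],0],[[2,0,0],0],[[3,0,0],0]]' | grep -E $F
python3 -m creep '[[[1,0,0],0],[[2,0,0],0],[[3,0,0],0]]' | grep -E $F
python3 -m creep '[[[1,0,0],0],[[2,0,0],0],[[3,0,0],0]]' | grep -E $F
python3 -m creep '[[[1,0,0],0],[[2,0,0],0],[[3,0,0],0]]' | grep -E $F
python3 - <<'E'
from h import *
s=manip.get_obs();p=s['position'];print(p@[-.038,.9993,0],s['ft_force'])
E
```

```text
position: [0.5021, -0.0898, 0.1239]
ft_force: [0.3, -0.8, -0.7]
position: [0.5021, -0.0877, 0.1239]
ft_force: [-0.3, -1.0, -0.1]
position: [0.502, -0.0853, 0.124]
ft_force: [0.3, -6.6, 0.5]
position: [0.5019, -0.0847, 0.124]
ft_force: [1.1, -14.4, -2.4]
position: [0.5017, -0.0808, 0.124]
ft_force: [0.1, -3.3, 0.8]
position: [0.5016, -0.0753, 0.1239]
ft_force: [-0.2, -1.5, 0.6]
-0.09433343553290371 [-0.18960252 -1.47756328  0.58625564]
```

The force peaked and then fell, so we are near the crest, about 12 mm short. I'll go in 1 mm steps.

```bash
F="pos|ft_force"
python3 -m creep '[[[0.5,0,0],0],[[1,0,0],0],[[1,0,0],0]]' | grep -E $F
python3 -m creep '[[[0.5,0,0],0],[[1,0,0],0],[[1,0,0],0]]' | grep -E $F
python3 -m creep '[[[0.5,0,0],0],[[1,0,0],0],[[1,0,0],0]]' | grep -E $F
python3 - <<'E'
from h import *
c=snap('top','top6'); im=cv2.imread('pics/top6.png'); cv2.imwrite('pics/crop6.png',cv2.resize(im[145:225,310:420],None,fx=7,fy=7,interpolation=cv2.INTER_CUBIC))
s=manip.get_obs();p=s['position'];print(p@[-.038,.9993,0],s['ft_force'])
E
```

```text
position: [0.5016, -0.0741, 0.1239]
ft_force: [0.1, -0.2, -0.1]
position: [0.5015, -0.0734, 0.1239]
ft_force: [-0.3, 0.5, 0.7]
position: [0.5015, -0.0725, 0.1239]
ft_force: [0.1, -0.9, -0.0]
-0.09156685937914655 [-0.02243684  0.0818009   0.26040595]
```

View pics/crop6.png

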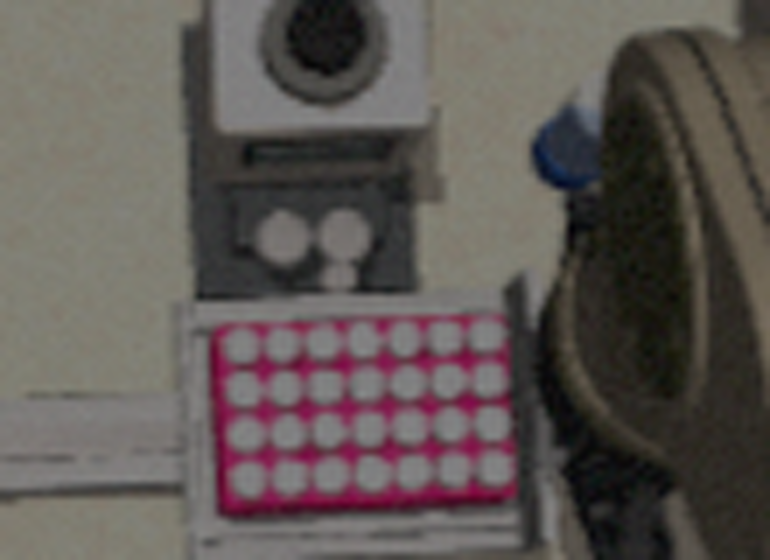

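The roller at crop (338,273) is still about 9 mm short of the dowels' midpoint at column 312, so it is just past the crest and hasn't snapped yet. I'll keep going in small steps.

```bash
F="pos|ft_force"
cat > meas.py <<'E'
from h import *
# sub-pixel column of the shuttle's +y deck end, by the bright-to-rail edge on the far lip rows; and rack's left edge
c=snap('top'); hs=cv2.cvtColor(c['pixels'],cv2.COLOR_RGB2HSV)
m=((hs[...,0]>155)&(hs[...,1]>110)); m[:185]=0; m[222:]=0
u=[np.flatnonzero(m[r]).min() for r in range(193,214)]
roll=c['pixels'][182:187,348:366].astype(int).sum(2).sum(0)
s=manip.get_obs();p=s['position'];print('rack edge',np.mean(u),'roller u',348+np.argmax(np.convolve(roll,[1]*4,'valid'))+1.5,'s',p@[-.038,.9993,0],s['ft_force'])
E
python3 meas.py
python3 -m creep '[[[0.5,0,0],0],[[1,0,0],0],[[1,0,0],0]]' | grep -E $F; python3 meas.py
python3 -m creep '[[[0.5,0,0],0],[[1,0,0],0],[[1,0,0],0]]' | grep -E $F; python3 meas.py
```

```text
rack edge 340.3333333333333 roller u 357.5 s -0.09161185666840907 [-0.31875395  0.12821321  0.03263408]
position: [0.5015, -0.0715, 0.1239]
ft_force: [-0.4, 0.6, 0.6]
rack edge 321.8095238095238 roller u 354.5 s -0.09058514780898033 [ 0.30164634 -0.12872739 -0.38353503]
position: [0.5014, -0.0705, 0.1239]
ft_force: [0.6, 0.5, 0.8]
rack edge 306.85714285714283 roller u 354.5 s -0.08960328197230429 [-0.19923548 -0.93221368 -0.02732669]
```

The roller is at column 354.5, the dowel midpoint, so it has snapped in. I'll back off, rise, and check with a picture.

```bash

python3 -m creep '[[[-3,0,0],0],[[-15,0,0],0],[[-30,0,0],0],[[-45,0,0],0],[[-50,0,0],0]]' | grep -E 'pos|ft_'
python3 -m creep '[[[0,0,-25],0],[[0,0,-50],0],[[0,0,-75],0],[[0,0,-95],0],[[0,0,-100],0]]' | grep -E 'pos|ft_'
python3 - <<'E'
from h import *
c=snap('top','top7'); im=cv2.imread('pics/top7.png'); cv2.imwrite('pics/crop7.png',cv2.resize(im[125:225,310:420],None,fx=6,fy=6,interpolation=cv2.INTER_CUBIC))
W=world(c);Z=W[...,2];b=np.zeros(Z.shape,bool); b[135:170,335:375]=1
hs=cv2.cvtColor(c['pixels'],cv2.COLOR_RGB2HSV); m=(hs[...,2]<60)&(Z>.112)&b; v,u=np.nonzero(m); print('cap px',u.mean(),v.mean(),len(u),onplane(c,u.mean(),v.mean(),.118),W[m].mean(0))
s=manip.get_obs();p=s['position'];q=s['ee_rot'];a=2*np.arctan2(q[1],q[0]);print(p,a,s['clock'])
ex=np.array([np.cos(a),np.sin(a)]);ey=np.array([np.sin(a),-np.cos(a)]);dd=onplane(c,u.mean(),v.mean(),.118)[:2]-p[:2];print('to cap tool x,y mm',dd@ex*1e3,dd@ey*1e3)
E
```

```text
position: [0.5031, -0.1241, 0.1238]
ft_force: [-0.6, -0.5, -0.1]
position: [0.5045, -0.121, 0.2273]
ft_force: [0.3, 0.1, 0.6]
cap px 356.4466019417476 149.0097087378641 103 [0.62341897 0.01900667 0.118     ] [0.62078359 0.02021253 0.12758365]
[ 0.50430373 -0.12104477  0.22648781] 1.6074071120137838 9.95
to cap tool x,y mm 135.59766737084612 124.16167205758228
```

View pics/crop7.png

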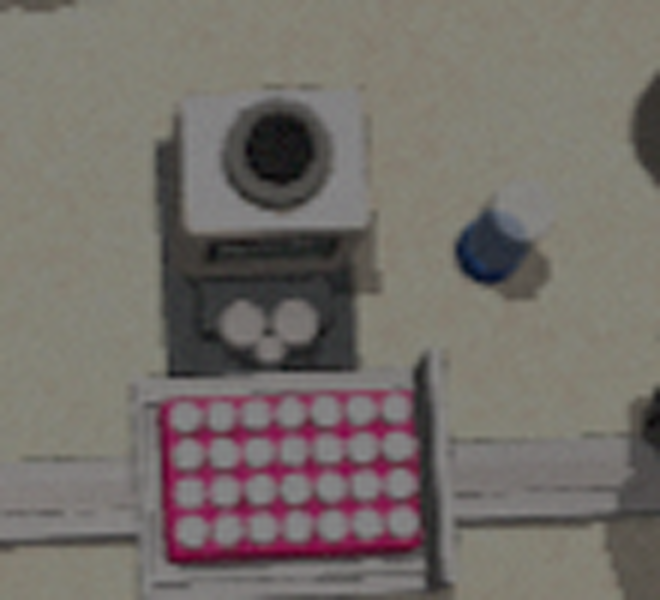

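The roller at crop (270,347) sits between the dowels at (242,322) and (295,322), and the rack is undisturbed. The cap is at (280,148), i.e. original (356.6,149.6), giving (0.623,0.019). I'll move above the button.

```bash

python3 -m creep '[[[25,23,0],0],[[55,50,0],0],[[85,78,0],0],[[115,105,0],0],[[136,124,0],0]]' | grep -E 'pos|ft_'
python3 -m creep '[[[0,0,4],0],[[0,0,8],0],[[0,0,12],0],[[0,0,16],0],[[0,0,20],0]]' | grep -E 'pos|ft_'
python3 -m creep '[[[0,0,0],0],[[0,0,0],0],[[0,0,0],0]]' | grep -E 'pos|ft_'
python3 - <<'E'
from h import *
c=snap('scene','scene8'); im=cv2.imread('pics/scene8.png'); cv2.imwrite('pics/crop8.png',cv2.resize(im[190:290,230:340],None,fx=6,fy=6,interpolation=cv2.INTER_CUBIC))
p=manip.get_obs()['position'];print(p,proj(c,[p[0],p[1],p[2]-.073]),proj(c,[.6225,.019,.118]))
E
```

```text
position: [0.6231, 0.023, 0.2222]
ft_force: [-1.0, 0.2, 0.2]
position: [0.6216, 0.0183, 0.2031]
ft_force: [0.7, -0.6, 0.0]
position: [0.6221, 0.0194, 0.2042]
ft_force: [0.2, 0.4, 0.2]
[0.62221658 0.01960068 0.20431447] (np.float64(293.14734220196954), np.float64(233.09177620253712)) (np.float64(293.1065092982119), np.float64(236.3466982008841))
```

View pics/crop8.png

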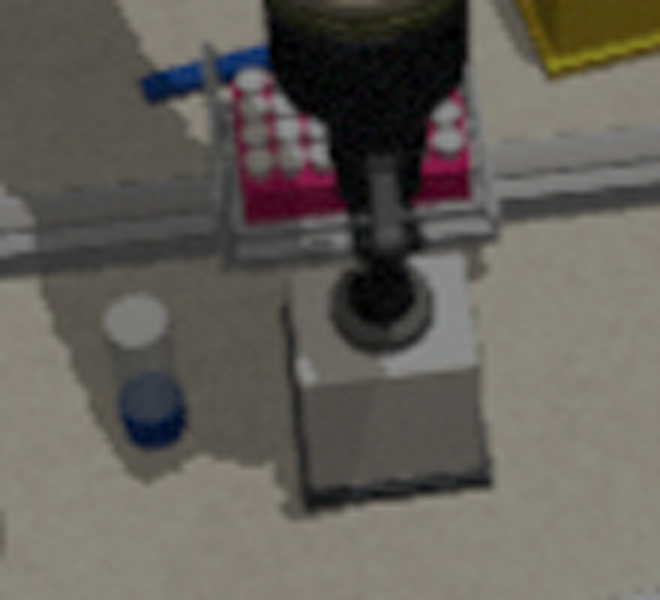

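The fingertips are centred just above the black cap at crop (380,290). I'll press in steps, watching the vertical force.

```bash
F="pos|ft_force"
python3 -m creep '[[[0,0,3],0],[[0,0,6],0],[[0,0,9],0],[[0,0,12],0],[[0,0,12],0]]' | grep -E $F
python3 -m creep '[[[0,0,1],0],[[0,0,2],0],[[0,0,2],0]]' | grep -E $F
python3 -m creep '[[[0,0,1],0],[[0,0,2],0],[[0,0,2],0]]' | grep -E $F
python3 -m creep '[[[0,0,1],0],[[0,0,2],0],[[0,0,2],0]]' | grep -E $F
```

```text
position: [0.6219, 0.0198, 0.1911]
ft_force: [-0.0, -0.0, -0.1]
position: [0.6221, 0.0199, 0.1899]
ft_force: [-0.4, 0.2, 2.4]
position: [0.6222, 0.0199, 0.1879]
ft_force: [-1.4, 0.3, 3.5]
position: [0.6222, 0.0199, 0.1859]
ft_force: [-0.8, 0.3, 4.6]
```

```bash
F="pos|ft_force"
python3 -m creep '[[[0,0,0.5],0],[[0,0,1],0],[[0,0,1],0]]' | grep -E $F
python3 -m creep '[[[0,0,0.5],0],[[0,0,1],0],[[0,0,1],0]]' | grep -E $F
```

```text
position: [0.6222, 0.0199, 0.185]
ft_force: [-1.7, -0.6, 3.7]
position: [0.6222, 0.0199, 0.1847]
ft_force: [-4.2, -0.4, 10.4]
```

The force jumped at tip height 0.112, which is the hard stop. I'll give it a slight extra push, hold, then release and rise.

```bash
F="pos|ft_force"
python3 -m creep '[[[0,0,0.7],0],[[0,0,0.7],0],[[0,0,0.7],0]]' | grep -E $F
python3 -m creep '[[[0,0,-3],0],[[0,0,-8],0],[[0,0,-20],0],[[0,0,-45],0],[[0,0,-80],0]]' | grep -E $F
python3 -m creep '[[[-35,0,-10],0],[[-70,0,-20],0],[[-105,0,-30],0],[[-140,0,-40],0],[[-170,0,-40],0]]' | grep -E $F
python3 -m creep '[[[0,0,0],0],[[0,0,0],0],[[0,0,0],0]]' | grep -E "$F|clock"
python3 - <<'E'
from h import *
c=snap('top','top9'); im=cv2.imread('pics/top9.png'); cv2.imwrite('pics/crop9.png',cv2.resize(im[90:290,170:500],None,fx=2.4,fy=2.4,interpolation=cv2.INTER_CUBIC))
W=world(c); print(np.median(W[148:152,354:359],(0,1)))
E
```

```text
position: [0.6223, 0.02, 0.1846]
ft_force: [-7.3, -1.0, 15.6]
position: [0.621, 0.0195, 0.262]
ft_force: [0.8, 0.1, 0.6]
position: [0.6287, -0.1529, 0.306]
ft_force: [-0.1, -0.1, -0.5]
clock: 14.08
position: [0.6284, -0.1494, 0.3033]
ft_force: [-0.9, -0.5, -0.3]
[0.62199016 0.01994236 0.11825958]
```

View pics/crop9.png

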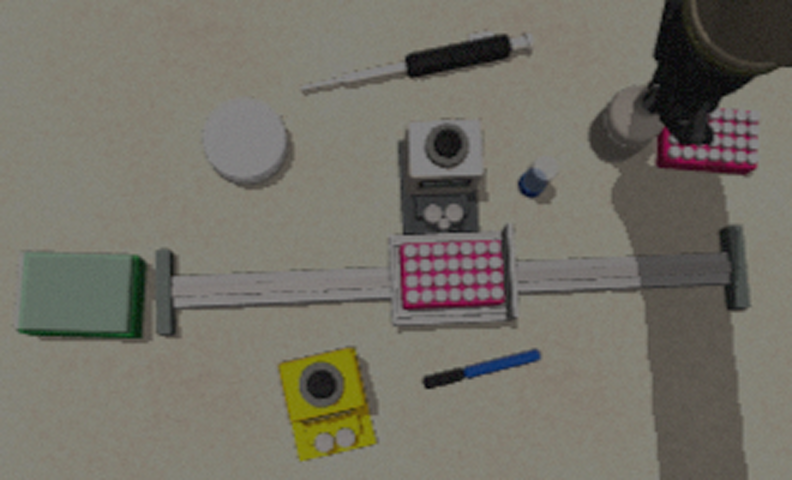

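The roller rests between the dowels at crop (445,222), the cap is back up at 0.118, and the rack and bystanders are unmoved. The arm is clear, with the fingertips at 0.23 m above the 0.15 m bottle.

```bash
python3 -c "
from workcell import manip
print(manip.hand_in())"
```

```text
the job is handed in; nothing more can be done
None
```

The shuttle is in the notch, the reader's button was pressed fully down and let go, nothing else was disturbed, and the job was handed in at about 14 s.

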